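# Line up the reed canisters by height

### The job

Stand the four brass canisters on the row of cork pads in order of height, one centred on each pad: the shortest on the pad next to the amber jar, rising to the tallest at the far end from it. The reeds inside are delicate, so keep each canister upright and set it down gently rather than dropping it, and leave the jar where it stands.

Things in the scene. Friction and masses are not known exactly. Their poses are not given: they have to be found in the camera images.
- can_a_mid (a point): brass screw-top canister, 44 mm in diameter and 80 mm tall with its lid, a plain upright cylinder standing loose on the tiles; this point is its centre, half-way up; z along its axis
- can_b_mid (a point): brass screw-top canister, 48 mm in diameter and 35 mm tall with its lid, a plain upright cylinder standing loose on the tiles; this point is its centre, half-way up; z along its axis
- can_c_mid (a point): brass screw-top canister, 52 mm in diameter and 65 mm tall with its lid, a plain upright cylinder standing loose on the tiles; this point is its centre, half-way up; z along its axis
- can_d_mid (a point): brass screw-top canister, 40 mm in diameter and 50 mm tall with its lid, a plain upright cylinder standing loose on the tiles; this point is its centre, half-way up; z along its axis
- mark_1: round cork pad, 60 mm in diameter and 3 mm thick, fixed on the top of a low maple ledge (85 mm wide, 360 mm long, 12 mm high); its upper face is 15 mm above the tiles. Number 1 of four in a straight row along the ledge, about 85 mm apart, counted from the robot's left (+y) to its right; origin at the centre of the pad's underside, 12 mm above the tiles, x across the ledge, y along it
- mark_2: round cork pad, 60 mm in diameter and 3 mm thick, fixed on the top of a low maple ledge (85 mm wide, 360 mm long, 12 mm high); its upper face is 15 mm above the tiles. Number 2 of four in a straight row along the ledge, about 85 mm apart, counted from the robot's left (+y) to its right; origin at the centre of the pad's underside, 12 mm above the tiles, x across the ledge, y along it
- mark_3: round cork pad, 60 mm in diameter and 3 mm thick, fixed on the top of a low maple ledge (85 mm wide, 360 mm long, 12 mm high); its upper face is 15 mm above the tiles. Number 3 of four in a straight row along the ledge, about 85 mm apart, counted from the robot's left (+y) to its right; origin at the centre of the pad's underside, 12 mm above the tiles, x across the ledge, y along it
- mark_4: round cork pad, 60 mm in diameter and 3 mm thick, fixed on the top of a low maple ledge (85 mm wide, 360 mm long, 12 mm high); its upper face is 15 mm above the tiles. Number 4 of four in a straight row along the ledge, about 85 mm apart, counted from the robot's left (+y) to its right; origin at the centre of the pad's underside, 12 mm above the tiles, x across the ledge, y along it
- jar_mid (a point): squat amber glass jar with a dark lid, 70 mm in diameter and 60 mm tall, standing loose on the tiles just beyond one end of the ledge, either beside mark_1 or beside mark_4; this point is its centre, half-way up
Mind the look-alikes: they are no part of the job. What is shaped like the part that bears can_d_mid but green or red is not meant.

How it is judged:
By the outcome, as a careful person would: the job done as asked, in the order asked, and still so for the second after the job is handed in, with the robot touching nothing.
It also fails if it takes over 96 s, if anything falls off the work surface, if the arm or the gripper's body presses on something with over 40 N, if the wrist force passes 120 N, or if a joint passes its speed limit or range.

### The arm

A 6-joint arm with a two-finger parallel gripper is mounted at the origin on the work surface. World frame = base frame: x ahead of the robot, y to its left, z up, the work surface at z = 0. Lengths are in m, angles in degrees, forces in N, time in s.
With the tool pointing down it reaches from about 0.325 to 0.775 m from the base axis. Payload 5.5 kg.
Tool frame: the origin (TCP) lies at the centre of the arm's flange, where the gripper is bolted on; the fingertips stand 182 mm ahead of it and the grasp point (between the pads) lies 163 mm ahead of it; z points along the fingers, y is the line along which they close (so a half turn about z gives the same grasp; the last joint's range is limited). The gripper opens to 88 mm and grips with 3 to 60 N. Pads are 20 mm wide; open, the fingers measure 115 mm over their backs; the gripper's body (75 mm by 178 mm) begins 61 mm behind the grasp point.
Start: joints at [64.246, 5.22, 70.514, -0, 104.267, -3.249], TCP at [0.23, 0.554, 0.405] pointing down, gripper open.
Joint ranges: [-164.24, 164.24], [-49.07, 125.15], [9.68, 141.18], [-86.29, 266.29], [3.28, 154.24], [-151.56, 151.56]. Speed limits (degrees/s): [147.25, 147.25, 172.46, 180, 180, 180].

### API

Orientations are given as [roll, pitch, yaw] about the fixed x, y, z axes, in that order (R = Rz(yaw) Ry(pitch) Rx(roll)).
In Python, from station import r gives the robot as it stands. The module is installed in compiled form; this text tells all that it offers. Calls block until the motion is done:
- r.reach(position, orientation): joint-space move of the TCP to a pose.
- r.servo_line(position, rotation=None, speed=0.15): straight line of the TCP; rotation=None keeps the orientation; speed is the mean speed in m/s.
- r.move_joints(angles): joint-space move.
- r.let_go() and r.grab(squeeze=None): open the fingers fully, or close them until they stop; squeeze is the grip in N (None keeps the last).
- r.wait(seconds).
- r.inverse_kinematics(position, orientation): joint angles nearest the present ones, or None.
- r.sense(): the state.
- r.snapshot(name): name is "scene" or "top" or "wrist"; returns a dict with "frame" (384x512x3 uint8, red, green, blue), "fx", "fy", "cx", "cy" (pixels), "R" (3x3) and "t" (3): a world point X has camera coordinates R X + t. Camera axes: x right, y down, z forward; pixel columns grow to the right and rows downward; lengths in m; the calibration is good to about 2 mm. A picture is of the moment at which its call begins. There is no depth.
A pose or a line that the arm cannot do raises r.IKError and nothing moves.
- r.hand_in(): hands the job in; it is judged then, once.
The state is a dict: "clock": time; "joints": joint angles; "joint_vel": joint speeds; "joint_torque": joint torques, N m; "tcp_pos": TCP position; "orientation": TCP orientation; "contact_force": force on the tool from outside, world axes, zero at the start; "torque": the same for the moment, N m; "opening": finger opening in m; "gripper_force": force on a finger pad.
Only numpy, scipy, OpenCV 4.12 (cv2) and the standard library are available. Lean on these libraries where they do the work, as an engineer would, in place of code of your own. Each camera call takes 0.05 s, during which the arm holds its last target. There are 200 camera calls.

## Working session

There is one attempt and no reset: what is moved stays moved. The work goes in short steps, each a Python script; the robot and the scene stay as the last script left them, time stands still between calls to the robot, and variables do not carry over. Pictures are saved under pics/ and viewed, at most 14 in all, crops included, and the job is handed in when it is done.

```bash
mkdir -p pics && python3 - <<'E'
from station import r
import cv2,pickle
for n in("scene","top"):
    s=r.snapshot(n);pickle.dump(s,open(n+".pkl","wb"))
    cv2.imwrite(f"pics/{n}0.png",cv2.resize(s["frame"][:,:,::-1],(800,600),interpolation=cv2.INTER_CUBIC))
    print(n,s["fx"],s["cx"],s["cy"],s["R"],s["t"])
print(r.sense())
E
```

```text
scene 482.80849496844814 256.11599550873615 186.95390186516696 [[ 0.89269682  0.4504976  -0.01201248]
 [ 0.32417239 -0.66043361 -0.67730326]
 [-0.31305694  0.60073235 -0.73560587]] [-0.44950494 -0.12626151  1.21227336]
top 386.2384156005183 251.13130055356524 199.58899508504862 [[ 0.00994206 -0.9996527  -0.02440543]
 [-0.9969154  -0.00800874 -0.07807394]
 [ 0.07785137  0.02510637 -0.9966488 ]] [0.01082397 0.52139583 0.99941768]
{'clock': 0.1, 'joints': array([ 6.42463494e+01,  5.25855970e+00,  7.05739821e+01, -2.76112364e-04,
        1.04265807e+02, -3.24964199e+00]), 'joint_vel': array([ 0.11740233, -0.07000652, -0.18744246,  0.09804771, -0.11610153,
       -0.04539348]), 'joint_torque': array([ 2.13581086e-03, -4.47857201e+01, -4.07569778e+01,  7.00187730e-02,
        2.84135150e-02, -1.14975483e-04]), 'tcp_pos': array([0.22968477, 0.55435689, 0.40363196]), 'orientation': array([-1.79901794e+02, -5.30779486e-03,  1.57495919e+02]), 'contact_force': array([0.38884366, 0.40181409, 0.29078508]), 'torque': array([ 0.00638709, -0.00656287,  0.0072272 ]), 'gripper_force': 0.0, 'opening': 0.08765115945139948}
```

View pics/scene0.png

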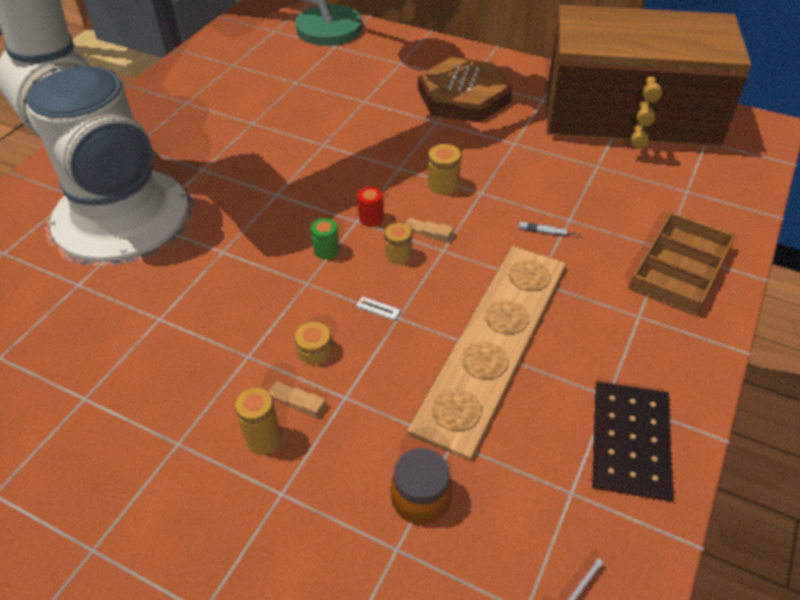

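View pics/top0.png

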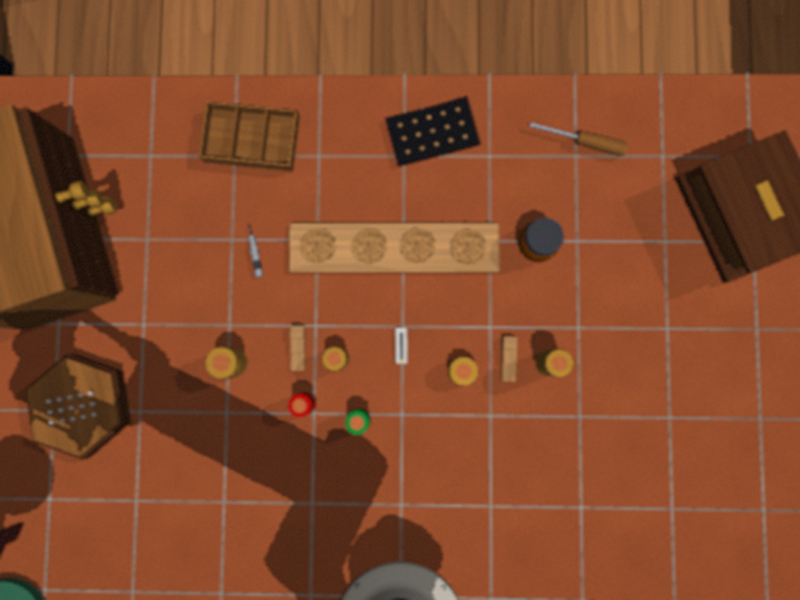

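The scene view shows the amber jar beyond mark_4 (top view 543,238). In the top view the pads are at x≈318, 369, 417 and 467, y≈245. The cans are c (222,362), d (334,358), b (463,371) and a (559,363). The red and green ones are the decoys. Next I'll enlarge the views to get finer positions.

```bash
python3 - <<'E'
import cv2,pickle,numpy as np
s=pickle.load(open("top.pkl","rb"))["frame"][:,:,::-1]
K=cv2.INTER_CUBIC
def sub(x,y,w,h,k):
    im=cv2.resize(s[y:y+h,x:x+w],None,fx=k,fy=k,interpolation=K)
    for i in range(0,w,10):
        cv2.line(im,(i*k,0),(i*k,8),(255,255,255),1); cv2.putText(im,str(x+i),(i*k,18),0,.35,(255,255,255),1)
    for i in range(0,h,10):
        cv2.line(im,(0,i*k),(8,i*k),(255,255,255),1); cv2.putText(im,str(y+i),(8,i*k+4),0,.35,(255,255,255),1)
    return im
a=[sub(x,y,40,30,10) for x,y in((122,216),(195,216),(277,222),(338,216))]
cv2.imwrite("pics/cans.png",np.vstack([np.hstack(a[:2]),np.hstack(a[2:])]))
cv2.imwrite("pics/ledge.png",sub(180,135,155,40,5))
E
```

```text
(no output)
```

View pics/cans.png

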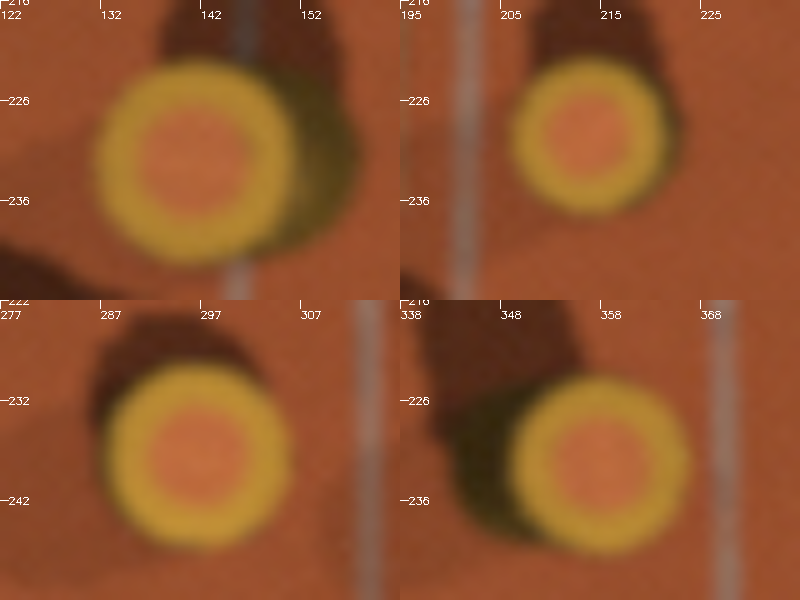

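View pics/ledge.png

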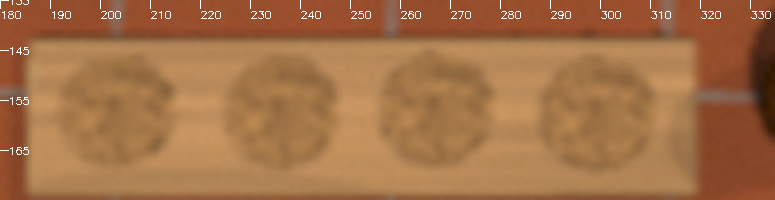

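Lid centres in raw top-view pixels are c (141.6,232.3), d (213.9,229.6), b (296.8,237.5) and a (357.9,232.5). The pads are at (203.3,157.2), (236.1,157.4), (267.1,156.8) and (299.4,157.4). I'll convert these to world positions and check them by projecting into the scene view.

```bash
cat > h.py <<'E'
import numpy as np,cv2,pickle
def world(s,u,v,z):
    d=s["R"].T@np.array([(u-s["cx"])/s["fx"],(v-s["cy"])/s["fy"],1]); c=-s["R"].T@s["t"]
    return c+d*(z-c[2])/d[2]
def proj(s,X):
    p=s["R"]@np.asarray(X)+s["t"]; return np.array([s["cx"]+s["fx"]*p[0]/p[2],s["cy"]+s["fy"]*p[1]/p[2]])
def circ(s,x,y,z,rad):
    return np.array([proj(s,[x+rad*np.cos(t),y+rad*np.sin(t),z]) for t in np.linspace(0,6.283,41)])
E
python3 - <<'E'
from h import *
t=pickle.load(open("top.pkl","rb"));s=pickle.load(open("scene.pkl","rb"))
P=dict(c=(141.6,232.3,.065,.026),d=(213.85,229.6,.05,.02),b=(296.75,237.5,.035,.024),a=(357.9,232.5,.08,.022),
 m1=(203.3,157.2,.015,.03),m2=(236.1,157.4,.015,.03),m3=(267.1,156.8,.015,.03),m4=(299.4,157.4,.015,.03))
k=4;im=cv2.resize(s["frame"][:,:,::-1],None,fx=k,fy=k,interpolation=cv2.INTER_CUBIC)
for n,(u,v,z,rd) in P.items():
    w=world(t,u-.5,v-.5,z); print(n,w.round(4),np.hypot(*w[:2]).round(3))
    for zz in ([z,0] if n in "abcd" else [z]):
        cv2.polylines(im,[np.int32((circ(s,w[0],w[1],zz,rd)+.5)*k)],True,(255,0,255),1)
cv2.imwrite("pics/over.png",cv2.resize(im[80*k:300*k,145*k:370*k],None,fx=2.66/4,fy=2.66/4,interpolation=cv2.INTER_AREA))
E
```

```text
c [0.434  0.2916 0.065 ] 0.523
d [0.4426 0.1106 0.05  ] 0.456
b [ 0.4244 -0.1021  0.035 ] 0.437
a [ 0.439  -0.2476  0.08  ] 0.504
m1 [0.6362 0.1467 0.015 ] 0.653
m2 [0.6362 0.0584 0.015 ] 0.639
m3 [ 0.6382 -0.0246  0.015 ] 0.639
m4 [ 0.6371 -0.1108  0.015 ] 0.647
```

View pics/over.png

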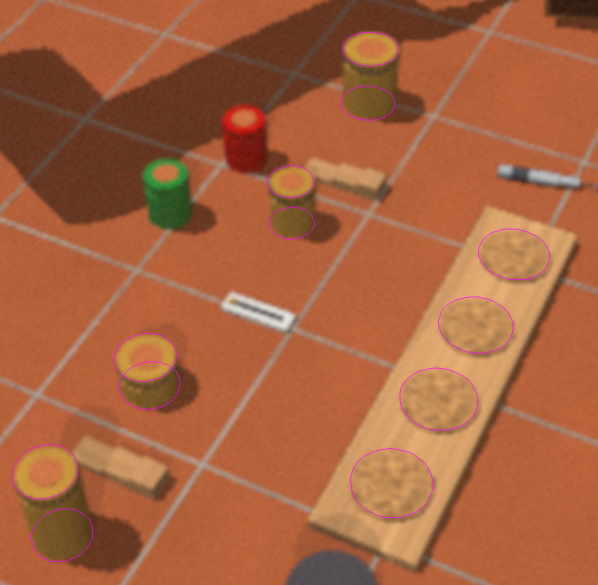

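The overlay matches: the projected lid and base circles sit on each can, and the pad circles sit on the pads. The jar is beside mark_4, so the order is b→4, d→3, c→2, a→1, with the fingers closing along x. I'll start with b.

```bash
cat > pp.py <<'E'
from station import r
import numpy as np
O=[180,0,90]; G=.163
CAN=dict(c=(.434,.2916,.040),d=(.4426,.1106,.030),b=(.4244,-.1021,.024),a=(.439,-.2476,.050))
PAD={1:(.6362,.1458),2:(.6367,.0602),3:(.6372,-.0253),4:(.6376,-.1109)}
S=lambda k:r.sense()[k]
def move(can,pad,lift=.10):
    x,y,g=CAN[can]; px,py=PAD[pad]; z=g+G
    r.reach([x,y,z+.09],O)
    r.servo_line([x,y,z],speed=.12); r.wait(.2)
    p0=S("tcp_pos"); print(can,"clock",S("clock"),"err",(p0-[x,y,z]).round(4))
    r.grab(25); p1=S("tcp_pos"); print("opening",S("opening"),S("gripper_force"))
    r.servo_line([x,y,z+.03],speed=.1)
    r.servo_line([x,y,z+lift],speed=.2); r.servo_line([px,py,z+lift],speed=.22)
    r.servo_line([px,py,z+.015+.010],speed=.12); r.wait(.25)
    c=np.array([px,py]); d=c-S("tcp_pos")[:2]; tx,ty=c+d   # take out steady position error
    zc=z+.025; r.servo_line([tx,ty,zc],speed=.02); r.wait(.2)
    f0=np.mean([S("contact_force")[2] for _ in range(3)])
    for i in range(18):
        zc-=.001; r.servo_line([tx,ty,zc],speed=.02); r.wait(.05)
        df=S("contact_force")[2]-f0
        if df>2.5: break
    q=S("tcp_pos"); print("steps",i+1,"dF",round(df,2),"xyerr",(q[:2]-c).round(4),"rise",round(q[2]-p1[2],4),"opening",S("opening"))
    r.let_go(); r.wait(.2); q=S("tcp_pos")
    r.servo_line([q[0],q[1],z+.015+.09],speed=.15)
    print("done clock",S("clock"))
E
python3 -c "
from pp import *
r.let_go();move('b',4)"
```

```text
b clock 3.8917 err [ 0.0003 -0.0001  0.0009]
opening 0.04769396106474937 25.00003069639206
steps 11 dF 8.15 xyerr [-0.0002  0.0001] rise 0.015 opening 0.04774293499366103
done clock 13.175
```

```bash
python3 -c "
from pp import *
from h import *
move('d',3);move('c',2)
s=r.snapshot('scene');im=cv2.resize(s['frame'][:,:,::-1],(800,600),interpolation=cv2.INTER_CUBIC);cv2.imwrite('pics/mid.png',im)"
```

```text
d clock 15.4083 err [0.0003 0.0001 0.001 ]
opening 0.03974011618262913 24.999925196170807
steps 11 dF 6.67 xyerr [-0.0003  0.0001] rise 0.015 opening 0.03973002001965478
done clock 25.0
c clock 27.5083 err [0.0003 0.0002 0.001 ]
opening 0.05160930573915909 24.999326169490814
steps 11 dF 7.62 xyerr [-0.0003  0.    ] rise 0.015 opening 0.05162948049726004
done clock 37.125
```

View pics/mid.png

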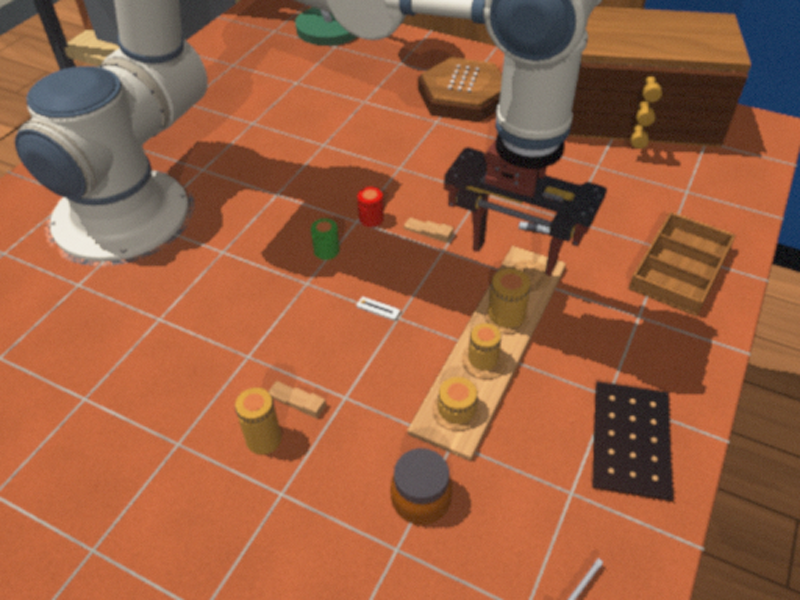

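b, d and c stand centred on pads 4, 3 and 2 (458,400), (485,345) and (509,297). The jar hasn't moved from (421,485). Next is a.

```bash
python3 -c "
from pp import *
from h import *
move('a',1,lift=.16)
r.reach([.35,.45,.40],O); r.wait(.5)
out=[]
for n in('scene','top'):
    s=r.snapshot(n);k=3;im=cv2.resize(s['frame'][:,:,::-1],None,fx=k,fy=k,interpolation=cv2.INTER_CUBIC)
    for p,h,rd in((1,.08,.022),(2,.065,.026),(3,.05,.02),(4,.035,.024)):
        for z,rr in((.015,.03),(.015+h,rd)): cv2.polylines(im,[np.int32((circ(s,*PAD[p],z,rr)+.5)*k)],True,(255,0,255),1)
    x,y,w,h=(240,135,140,200) if n=='scene' else (175,125,200,60)
    cv2.imwrite(f'pics/end_{n}.png',im[y*k:(y+h)*k,x*k:(x+w)*k])
print(S('clock'))"
```

```text
a clock 39.6417 err [ 0.0003 -0.0002  0.001 ]
opening 0.043445193371222185 24.99836415052414
steps 11 dF 7.42 xyerr [-0.0001 -0.    ] rise 0.015 opening 0.043746588963122314
done clock 50.8583
53.025
```

View pics/end_scene.png

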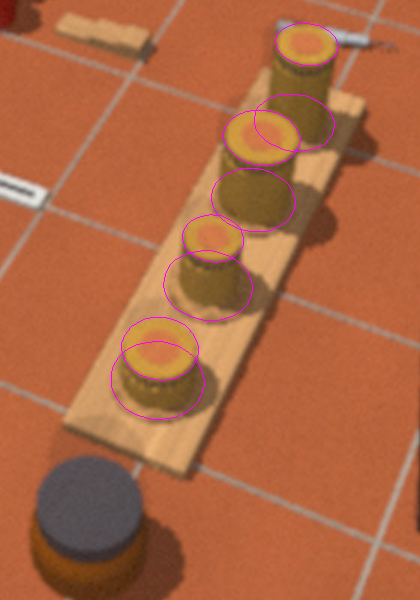

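View pics/end_top.png

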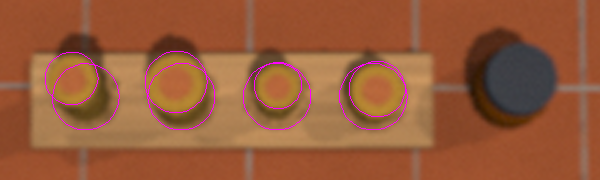

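Both views show every lid on its predicted circle, centred on the right pad and upright. The jar stands where it was, and the arm is clear.

```bash
python3 -c "
from station import r
print(r.hand_in())"
```

```text
the job is handed in; nothing more can be done
None
```

All four canisters stand upright and centred on their pads, shortest to tallest from the jar (35, 50, 65 and 80 mm on marks 4, 3, 2 and 1), with the jar untouched; the job was handed in at about 53 s.

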